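# Close and lock a model house's carrying case

## Task

Close the model house's carrying case for transport: first press the lid down until it is fully seated, then slide the yellow lock grip along its rail to its end stop and push it down there so that it locks, and let go. Feel for the stop and do not force the lock; leave the lid closed, and leave the other things on the bench alone.

Things in the scene. Friction and masses are not known exactly. Their poses are not given: they have to be found in the camera images.
- case: (sizes in mm throughout) the carrying case, fixed to the bench: plywood board 300 (x) x 300 (y) x 12 carrying a blue box 160 x 220 with a model house inside, rim 95 above the bench. Origin at bench height under the box's centre; its -x side (with the lock rail) faces the robot; the board reaches from x = -200 to +100 mm, y = +-150 mm. Turned up to about 0.35 rad.
- lid (a joint): opening angle of the lid (rad): 0 = fully seated, grows as it opens. It starts ajar at 0.15 to 0.35, and its stiff hinge keeps it wherever it is left; pressing the pad down takes about 4 to 6 N, and the force rises sharply once it is seated.
- lid_press (a point): centre of the top of the orange press pad (36 x 70) at the front edge of the clear, white-framed lid (164 x 224, 6 thick), where it is to be pressed. The pad is 142 mm from the hinge, which runs along the rim farthest from the robot, so it comes down by 142 mm x sin(angle) to about 107 mm above the bench. The point turns with the lid.
- lock_rail: aluminium lock rail, 52 (x) x 290 (y) x 38 high, fixed on the board in front of the box (150 mm from the box's centre). Origin under its centre, 12 mm above the bench, so its top is 50 mm above the bench. The grip slides along its +y axis. The mechanism inside is hidden and takes harm if more than about 40 N is put on the rail or its stop.
- lock_grip (a point): centre of the top face of the yellow lock grip, an upright bar 60 (along x of the rail) x 22 (along y, the way to pinch it) x 40 high on a red neck. Raised, its top is 104 mm and its underside 64 mm above the bench and the red neck shows; locked, it is 12 mm lower. Axes as the rail's.
- lock_slide (a joint): travel of the grip along the rail's +y (m). It starts between 0 and 0.03 and slides against about 3 N of friction (stays where left). The end stop is out of sight in the rail and is set differently every time, anywhere from 0.06 to 0.13 of travel: it must be felt.
- lock_press (a joint): how far the grip has been pushed down (m): 0 raised, 0.012 locked. Needs a little over 5 N and stays where left. It can go down only with the grip against its end stop (within about 3 mm of it); anywhere else it is blocked after 1 to 2 mm.
- glue_bottle: white glue bottle with blue cap, 110 tall, 44 across, upright beside the case; origin under its centre; not to be disturbed
- paint_jar: glass paint jar with green cap, 50 tall, 42 across; origin under its centre; not to be disturbed
- screwdriver: screwdriver with red handle, 170 long, lying in front of the rail; origin under its middle; not to be disturbed
- wall_part: flat brick-red model wall, 70 x 100 x 6, lying beside the case; origin under its centre; not to be disturbed
- model_house: brick-red model house, 90 x 110 x 107 high, at one side of the bench; origin under its centre; not to be disturbed
- mug: white mug, 80 across, 90 tall, at the other side of the bench; origin under its centre; not to be disturbed
- spanner: steel spanner, 150 long, lying at the front right; origin under its middle; not to be disturbed

How it is judged:
On the way, in this order (a step that is already met when the one before it is completed fails the run):
1. the lid is pressed down until fully seated (value of joint lid below 0.015 rad), for 0.2 s.
2. with the lid seated, the lock grip is pushed down at its end stop (value of joint lid below 0.015 rad and value of joint lock_press above 0.009 m), for 0.2 s.
At the end, for the whole second after the job is handed in: The lid is seated (within 0.015 rad, about 2 mm at its front edge) and the lock grip is down at its end stop by at least 9 of its 12 mm, at rest (all of step 2 and velocity of joint lock_press below 0.01 m/s); the robot touches nothing.
It fails at once if more than 40 N on the lock rail or its hidden stop (contact force between lock_rail and anything else above 40 N).
It fails at once if another thing on the bench is moved by more than 30 mm (distance of any of glue_bottle, paint_jar, screwdriver, wall_part, model_house, mug, spanner from where it was at the start of the episode above 0.03 m).
It also fails if it takes over 51 s, if anything falls off the work surface, if the arm or the gripper's body presses on something with over 40 N, if the wrist force passes 120 N, or if a joint passes its speed limit or range.

## Robot

A 6-joint arm with a two-finger parallel gripper is mounted at the origin on the work surface. World frame = base frame: x ahead of the robot, y to its left, z up, the work surface at z = 0. Lengths are in m, angles in rad, forces in N, time in s.
With the tool pointing down it reaches from about 0.275 to 0.875 m from the base axis. Payload 12.5 kg.
Tool frame: the origin (TCP) lies at the very end of the fingers, on their centre line; the grasp point (between the pads) lies 19 mm behind it; z points along the fingers, y is the line along which they close (so a half turn about z gives the same grasp; the last joint's range is limited). The gripper opens to 85 mm and grips with 20 to 120 N. Pads are 22 mm wide; open, the fingers measure 114 mm over their backs; the gripper's body (76 mm by 85 mm) begins 54 mm behind the grasp point. The pads swing forward as they close: fully open they stand 13 mm farther back than shut.
Start: joints at [-0.085, 0.351, 1.652, -0, 1.139, -0.085], TCP at [0.55, 0, 0.231] pointing down, gripper open.
Joint ranges: [-2.75, 2.75], [-0.79, 2.1], [0.01, 2.65], [-1.57, 4.71], [0.07, 3.14], [-2.87, 2.87]. Speed limits (rad/s): [2.22, 2.22, 2.79, 3.14, 3.14, 3.14].

## Interface

Orientations are given as a rotation vector (axis times angle).
In Python, from bench import env gives the robot as it stands. The module is installed in compiled form; this text tells all that it offers.
- The arm moves only by the shell command python3 -m creep 'ROWS' [OPENING] [FORCE]. ROWS is JSON, a list that holds one entry, the list of rows, each a list of 4 numbers: the shift along the world's x, y, z in units of 0.25 m (1.0 is 0.25 m), then the turn about the world's z in units of 30 degrees (1.0 is 30 degrees). In form: [[[x, y, z, yaw], ...]]. A call has 1 to 10 rows; each row is the pose to reach, as a shift and turn from the pose commanded when the call began; what a row does not reach only later rows make up. A row lasts 1/10 s, in which the tool goes at most 50 mm and 8.59 degrees, less where a joint would pass 70% of its speed; a pose out of reach is approached as far as the arm can. A call with a number of a shift or a turn outside -1 to 1 is refused whole. A call with a gripper value outside its range is refused whole. OPENING is the opening, from 0 (shut) to 1 (fully open), set as the call begins (- or left out, the last holds). The fingers move at their own pace and stop on an object; FORCE is the grip in N (left out, the last holds). Time passes only in rows, so rows that repeat a pose let the fingers close. It gives the time, the measured TCP pose, the force, the opening and the grip force at its end, in the units of the state.
- env.get_state(): the state, without advancing time (a new reading comes with each control period).
- env.get_image(name): name is "scene" or "side" or "wrist"; returns a dict with "pixels" (480x640x3 uint8, blue, green, red), "mtx" (3x3 intrinsics, pixels), "k1" (the pictures are not rectified: a ray, as slopes to the right and down, at radius r is drawn at 1 + k1 r^2 times it, then the intrinsics apply), "eye" and "orientation" of the camera in the world. Camera axes: x right, y down, z forward; pixel columns grow to the right and rows downward; lengths in m; the calibration is good to about 2 mm. A picture is of the moment at which its call begins. There is no depth.
- env.hand_in(): hands the job in; it is judged then, once.
The state is a dict: "time": time; "joint_pos": joint angles; "qd": joint speeds; "joint_torque": joint torques, N m; "position": TCP position; "eef_rot": TCP orientation; "ft_force": force on the tool from outside, world axes, zero at the start; "wrist_torque": the same for the moment, N m; "width": finger opening in m; "grip_force": force on a finger pad.
Only numpy, scipy, OpenCV 4.12 (cv2) and the standard library are available. Lean on these libraries where they do the work, as an engineer would, in place of code of your own. Each camera call takes 0.05 s, during which the arm holds its last target. There are 200 camera calls.

## Working session

There is one attempt and no reset: what is moved stays moved. The work goes in short steps, Python scripts to look and compute and a shell command to move; the robot and the scene stay as the last step left them, time stands still between calls to the robot, and variables do not carry over. Pictures are saved under pics/ and viewed, at most 10 in all, crops included, and the job is handed in when it is done.

```bash
mkdir -p pics; cat > h.py <<'E'
import numpy as np, cv2, json
from scipy.spatial.transform import Rotation as R
from bench import env
def grab(name,fn):
    d=env.get_image(name); cv2.imwrite(f'pics/{fn}.png',d['pixels'])
    o=np.array(d['orientation'],float); M=o if o.shape==(3,3) else R.from_rotvec(o).as_matrix()
    json.dump(dict(mtx=np.array(d['mtx']).tolist(),k1=float(d['k1']),eye=np.array(d['eye']).tolist(),M=M.tolist()),open(f'pics/{fn}.json','w'))
    print(fn,d['eye'],o.tolist(),d['k1'])
def ray(fn,uv):
    c=json.load(open(f'pics/{fn}.json')); K=np.array(c['mtx'])
    p=np.linalg.solve(K,[uv[0],uv[1],1])[:2]; q=p.copy()
    for _ in range(30): q=p/(1+c['k1']*(q@q))
    v=np.array(c['M'])@[q[0],q[1],1]
    return np.array(c['eye']),v/np.linalg.norm(v)
def tri(*obs):
    A=np.zeros((3,3));b=np.zeros(3);rs=[ray(*o) for o in obs]
    for e,v in rs:
        P=np.eye(3)-np.outer(v,v);A+=P;b+=P@e
    x=np.linalg.solve(A,b)
    return x.round(4),[round(1e3*np.linalg.norm((np.eye(3)-np.outer(v,v))@(x-e)),1) for e,v in rs]
def atz(fn,uv,z):
    e,v=ray(fn,uv);return (e+v*(z-e[2])/v[2]).round(4)
E
python3 - <<'E'
from h import *
for n in ("scene","side","wrist"): grab(n,n+"0")
s=env.get_state(); print(s)
E
```

```text
scene0 [1.00064928 0.76670133 0.94557924] [-0.6932925843513813, -2.6078889668191265, 1.1319753001565838] 0.013610794813723364
side0 [ 0.09495853 -1.07070254  1.12330042] [-2.278361222624107, 0.46309934887076737, -0.18786674637975728] -0.14369994845973322
wrist0 [0.54978511 0.07187519 0.37389544] [2.8552930274271477, -0.0010718374239348063, -0.0025792690885877026] 0.021005626911650185
{'time': 0.15, 'joint_pos': array([-8.46013844e-02,  3.51069900e-01,  1.65225528e+00, -2.29588087e-05,
        1.13912031e+00, -8.46120269e-02]), 'qd': array([ 1.13465343e-03, -2.16889585e-03, -1.87677178e-03,  7.98941597e-04,
       -2.55321102e-04, -6.28405422e-05]), 'joint_torque': array([ 7.13946501e-04, -5.06248283e+01, -2.91500723e+01, -2.80964593e-05,
        3.35960038e-03, -3.10250061e-05]), 'position': array([5.49749739e-01, 4.04933619e-05, 2.30913703e-01]), 'eef_rot': array([-2.22096746e+00, -2.22101245e+00,  8.88676020e-04]), 'ft_force': array([-0.73841722,  0.3664596 , -0.04419984]), 'wrist_torque': array([-0.01694246,  0.02057133, -0.04357412]), 'grip_force': 0.0, 'width': 0.08526855893555067}
```

View pics/scene0.png

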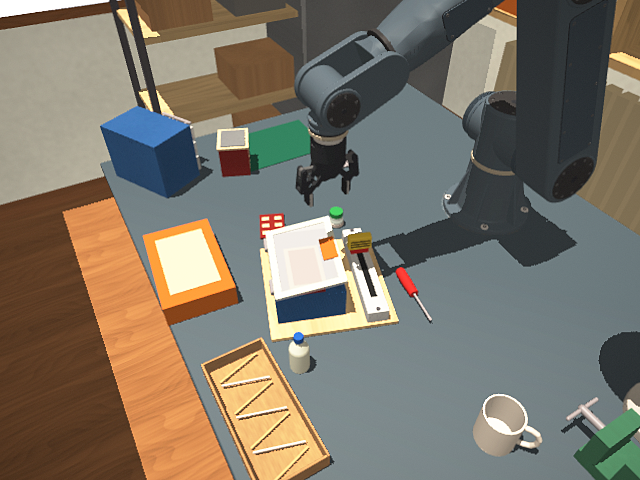

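View pics/side0.png

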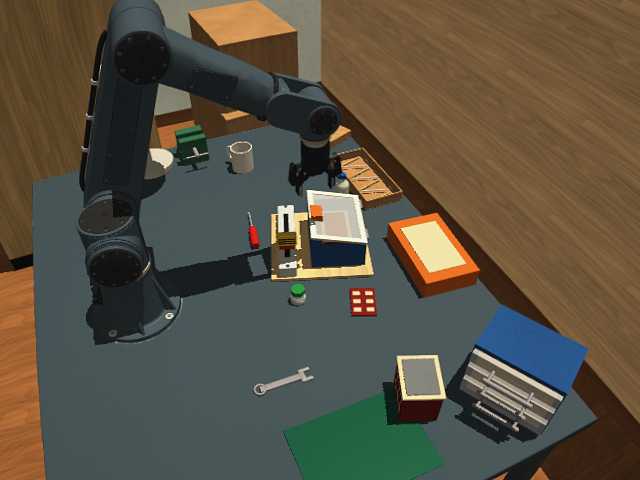

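View pics/wrist0.png

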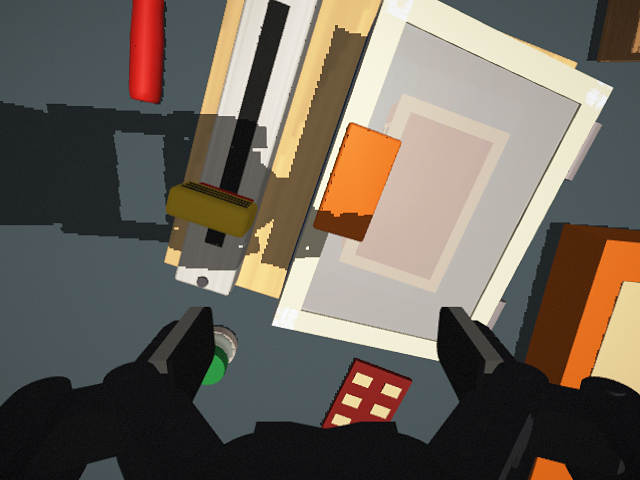

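```bash
python3 - <<'E'
from h import *
a=cv2.imread('pics/scene0.png')[215:305,300:400];b=cv2.imread('pics/side0.png')[190:280,260:360];
z=lambda i:cv2.resize(i,(400,360),interpolation=cv2.INTER_NEAREST)
cv2.imwrite('pics/c0.png',np.hstack([z(a),z(b)]))
cv2.imwrite('pics/c1.png',cv2.resize(cv2.imread('pics/wrist0.png')[110:310,150:410],(780,600)))
E
```

```text
(no output)
```

View pics/c0.png

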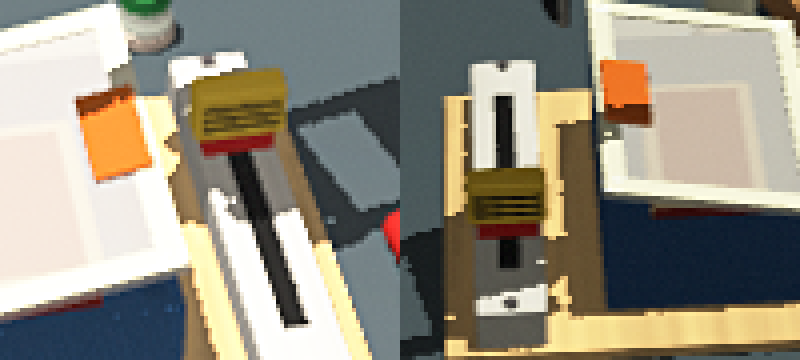

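View pics/c1.png

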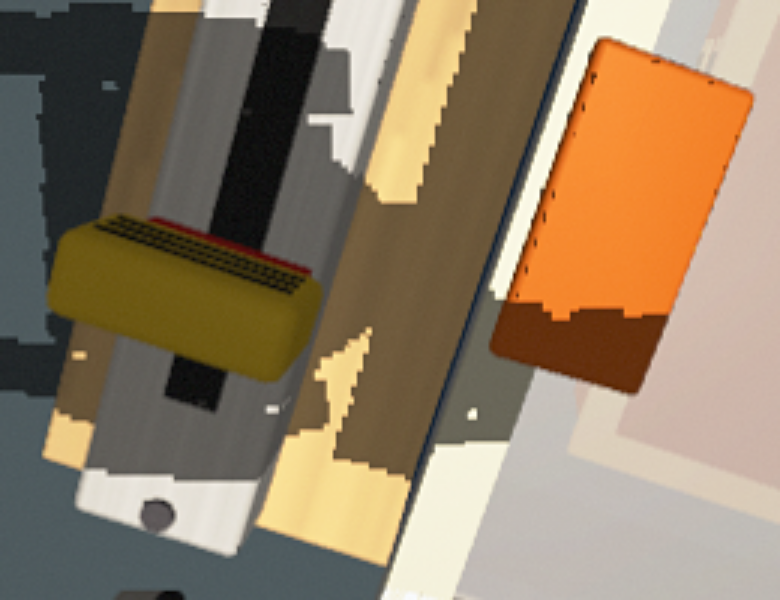

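```bash
python3 - <<'E'
from h import *
W=lambda x,y:(150+(x+.5)/3-.5,110+(y+.5)/3-.5)
S=lambda x,y:(300+(x+.5)/4-.5,215+(y+.5)/4-.5)
D=lambda x,y:(260+(x-400+.5)/4-.5,190+(y+.5)/4-.5)
pc=[(598,38),(752,96),(638,393),(492,350)]
wp=W(*np.mean(pc,0))
print('pad',tri(('wrist0',wp),('scene0',S(114,133)),('side0',D(626,92))),tri(('wrist0',wp),('scene0',S(114,133))))
gw=W(187,305)
print('grip',tri(('wrist0',gw),('scene0',S(239,90)),('side0',D(508,182))))
q=[atz('wrist0',W(*c),.14)[:2] for c in pc]; print(q)
for a,b in((0,3),(1,2)): d=q[a]-q[b]; print('yaw pad',np.degrees(np.arctan2(-d[0],d[1])),np.linalg.norm(d))
a,b=[atz('wrist0',W(*c),.104) for c in((55,310),(268,382))]; d=b-a;print('grip yaw',np.degrees(np.arctan2(d[1],d[0])),np.linalg.norm(d))
# rail: slot edge & far end at z=.05
a,b=atz('wrist0',(206,246),.05),atz('wrist0',(271,2),.05);d=b-a;print('rail yaw',np.degrees(np.arctan2(-d[0],d[1])),a,b)
print('rail end corners',atz('wrist0',W(77,508),.05),atz('wrist0',W(237,555),.05))
print('jar',atz('wrist0',(212,362),.05))
E
```

```text
pad (array([0.5693, 0.0408, 0.1293]), [np.float64(0.5), np.float64(0.9), np.float64(1.1)]) (array([0.5695, 0.04  , 0.1281]), [np.float64(0.2), np.float64(0.2)])
grip (array([0.4644, 0.016 , 0.0967]), [np.float64(1.2), np.float64(0.8), np.float64(1.2)])
[array([0.5633, 0.077 ]), array([0.594, 0.066]), array([0.5731, 0.0046]), array([0.5419, 0.0141])]
yaw pad -18.789463638863406 0.0664407254626257
yaw pad -18.79810589713173 0.06485961763686243
grip yaw -19.863644764990216 0.05326931574555847
rail yaw -19.190691027874063 [ 0.4425 -0.0262  0.05  ] [0.5087 0.164  0.05  ]
rail end corners [ 0.4117 -0.0578  0.05  ] [ 0.4592 -0.0734  0.05  ]
jar [ 0.4379 -0.145   0.05  ]
```

```bash
python3 -m creep '[[[0.08,0.16,-0.2,1],[0.08,0.16,-0.2,1],[0.08,0.16,-0.2,1],[0.08,0.16,-0.2,1]]]' 0 40; python3 -m creep '[[[0,0,-0.05,1],[0,0,-0.05,1],[0,0,-0.05,1],[0,0,-0.05,1]]]';python3 -m creep '[[[0,0,-0.07,0.367],[0,0,-0.07,0.367],[0,0,-0.07,0.367]]]'
```

```text
time: 0.55
position: [0.5697, 0.0405, 0.1804]
eef_rot: [-1.561, -2.724, 0.001]
ft_force: [0.5, -0.2, 0.3]
width: 0.028
grip_force: 0.0
time: 0.95
position: [0.5698, 0.0401, 0.1684]
eef_rot: [-0.804, -3.036, 0.0]
ft_force: [0.4, 0.3, -0.0]
width: 0.0
grip_force: 0.0
time: 1.25
position: [0.5697, 0.04, 0.1507]
eef_rot: [-0.517, -3.098, 0.0]
ft_force: [0.3, -0.0, 0.7]
width: -0.0001
grip_force: 0.0
```

```bash
python3 -m creep '[[[0,0,-0.03,0],[-0.002,0,-0.06,0],[-0.003,0.001,-0.08,0],[-0.005,0.001,-0.1,0],[-0.006,0.002,-0.12,0],[-0.006,0.002,-0.13,0],[-0.006,0.002,-0.14,0],[-0.006,0.002,-0.15,0]]]';python3 -m creep '[[[0,0,-0.006,0],[0,0,-0.012,0]]]'
```

```text
time: 2.05
position: [0.5685, 0.0406, 0.1137]
eef_rot: [-0.518, -3.099, -0.0]
ft_force: [-3.4, 0.9, 5.2]
width: -0.0001
grip_force: 2.3
time: 2.25
position: [0.5685, 0.0406, 0.1107]
eef_rot: [0.518, 3.099, 0.0]
ft_force: [-3.5, 1.0, 3.7]
width: -0.0004
grip_force: 2.2
```

```bash
python3 -m creep '[[[0,0,-0.005,0],[0,0,-0.01,0]]]';python3 -m creep '[[[0,0,-0.004,0],[0,0,-0.008,0]]]'
```

```text
time: 2.45
position: [0.5685, 0.0405, 0.1082]
eef_rot: [0.518, 3.099, -0.0]
ft_force: [-3.8, 0.4, 3.8]
width: 0.0001
grip_force: 2.3
time: 2.65
position: [0.5685, 0.0406, 0.1073]
eef_rot: [0.518, 3.099, 0.0]
ft_force: [-12.3, 1.5, 26.6]
width: -0.0
grip_force: 13.4
```

```bash
python3 -m creep '[[[0,0,0,0],[0,0,0,0],[0,0,0,0],[0,0,0.05,0],[0,0,0.2,0],[0,0,0.4,0],[-0.25,-0.15,0.45,0],[-0.25,-0.15,0.45,0],[-0.25,-0.15,0.45,0]]]' 1; python3 - <<'E'
from h import *
for n in ("wrist","side","scene"): grab(n,n+"1")
w=cv2.imread('pics/wrist1.png')
a=cv2.imread('pics/scene1.png')[215:305,300:400];b=cv2.imread('pics/side1.png')[190:280,260:360]
z=lambda i:cv2.resize(i,(266,240))
cv2.imwrite('pics/c2.png',np.hstack([cv2.resize(w,(640,480)),np.vstack([z(a),z(b)])[:,:160*2]])[:, :800])
E
```

```text
time: 3.55
position: [0.5045, 0.002, 0.2203]
eef_rot: [0.52, 3.097, -0.0]
ft_force: [0.2, -0.3, 0.2]
width: 0.0857
grip_force: 0.0
wrist1 [0.43618555 0.02534661 0.36332153] [2.3607163765215056, 1.6800658989979402, 0.2438046562785949] 0.021005626911650185
side1 [ 0.09495853 -1.07070254  1.12330042] [-2.278361222624107, 0.46309934887076737, -0.18786674637975728] -0.14369994845973322
scene1 [1.00064928 0.76670133 0.94557924] [-0.6932925843513813, -2.6078889668191265, 1.1319753001565838] 0.013610794813723364
```

View pics/wrist1.png

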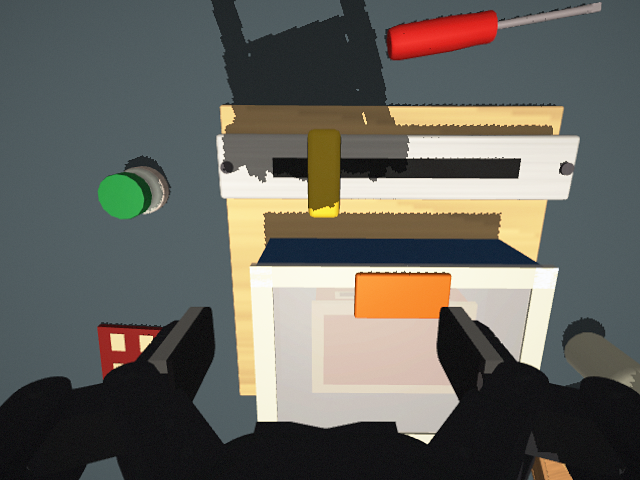

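```bash
python3 - <<'E'
from h import *
W=lambda x,y:(150+(x+.5)/3-.5,110+(y+.5)/3-.5)
gw=W(187,305)
print(tri(('wrist0',gw),('wrist1',(324,173))),tri(('wrist0',gw),('wrist1',(324,173)),('scene0',(359.5,237.5)),('side0',(286.8,235))))
print(atz('wrist1',(324,173),.104),atz('wrist0',gw,.104))
p=[atz('wrist1',u,.05) for u in((217,135),(578,137),(575,199),(220,197))];print(p)
d=p[1]-p[0]+p[2]-p[3];print(np.degrees(np.arctan2(-d[0],d[1])),np.mean(p,0))
print(env.get_state()['position'])
c=p and [atz('wrist1',(308,150),.104),atz('wrist1',(340,150),.104)];print(np.linalg.norm(c[0]-c[1]))
E
```

```text
(array([0.4631, 0.0145, 0.0919]), [np.float64(0.7), np.float64(0.7)]) (array([0.464 , 0.0159, 0.0961]), [np.float64(1.3), np.float64(1.7), np.float64(1.5), np.float64(1.6)])
[0.4617 0.0156 0.104 ] [0.4671 0.0164 0.104 ]
[array([ 0.4111, -0.0569,  0.05  ]), array([0.5067, 0.2123, 0.05  ]), array([0.5556, 0.2028, 0.05  ]), array([ 0.4573, -0.0747,  0.05  ])]
-19.528247016916 [0.482675 0.070875 0.05    ]
[0.5065726  0.00314958 0.21915373]
0.021284031572989175
```

```bash
python3 -m creep '[[[-0.17,0.05,-0.1,-0.01],[-0.17,0.05,-0.27,-0.01],[-0.17,0.05,-0.35,-0.01],[-0.17,0.05,-0.42,-0.01],[-0.17,0.05,-0.5,-0.01],[-0.17,0.05,-0.55,-0.01],[-0.17,0.05,-0.58,-0.01],[-0.17,0.05,-0.58,-0.01]]]'
```

```text
time: 4.5
position: [0.4634, 0.0157, 0.0731]
eef_rot: [-0.526, -3.096, 0.0]
ft_force: [0.2, -0.8, 0.7]
width: 0.0857
grip_force: 0.0
```

```bash
python3 -m creep '[[[0,0,0,0],[0,0,0,0],[0,0,0,0],[0,0,0,0],[0,0,0,0],[0,0,0,0]]]' 0 25
```

```text
time: 5.1
position: [0.4637, 0.0155, 0.0741]
eef_rot: [0.526, 3.097, 0.0]
ft_force: [-0.4, -0.1, 4.0]
width: 0.0216
grip_force: 31.3
```

```bash
python3 -m creep '[[[0.004,0.012,0,0],[0.008,0.024,0,0],[0.012,0.035,0,0],[0.017,0.047,0,0],[0.021,0.059,0,0],[0.025,0.071,0,0],[0.029,0.082,0,0],[0.033,0.094,0,0]]]'
```

```text
time: 5.9
position: [0.4719, 0.0392, 0.0738]
eef_rot: [0.526, 3.097, 0.0]
ft_force: [0.2, -3.6, 3.8]
width: 0.0217
grip_force: 31.4
```

```bash
cat > g.py <<'E'
import sys
from h import *
s=env.get_state(); f=-np.dot(s['ft_force'][:2],[.334,.943]); p=s['position']
print(f"{s['time']:.2f} F={f:.1f} Fz={s['ft_force'][2]:.1f} s={1e3*np.dot(p[:2]-[.464,.016],[.334,.943]):.1f} x={1e3*np.dot(p[:2]-[.464,.016],[.943,-.334]):.1f}")
sys.exit(f>8)
E
m(){ python3 g.py; }
python3 -m creep '[[[0.001,0.0028,0,0],[0.002,0.0057,0,0]]]' >/dev/null && m && \
python3 -m creep '[[[0.001,0.0028,0,0],[0.002,0.0057,0,0]]]' >/dev/null && m && \
python3 -m creep '[[[0.001,0.0028,0,0],[0.002,0.0057,0,0]]]' >/dev/null && m && \
python3 -m creep '[[[0.001,0.0028,0,0],[0.002,0.0057,0,0]]]' >/dev/null && m && \
python3 -m creep '[[[0.001,0.0028,0,0],[0.002,0.0057,0,0]]]' >/dev/null && m && \
python3 -m creep '[[[0.001,0.0028,0,0],[0.002,0.0057,0,0]]]' >/dev/null && m && \
python3 -m creep '[[[0.001,0.0028,0,0],[0.002,0.0057,0,0]]]' >/dev/null && m && \
python3 -m creep '[[[0.001,0.0028,0,0],[0.002,0.0057,0,0]]]' >/dev/null && m && \
python3 -m creep '[[[0.001,0.0028,0,0],[0.002,0.0057,0,0]]]' >/dev/null && m && \
python3 -m creep '[[[0.001,0.0028,0,0],[0.002,0.0057,0,0]]]' >/dev/null && m
```

```text
6.10 F=2.3 Fz=3.9 s=25.9 x=-0.3False
```

```bash
sed -i 's/sys.exit(f>8)/sys.exit(int(f>8))/' g.py
m(){ python3 g.py; }
python3 -m creep '[[[0.001,0.0028,0,0],[0.002,0.0057,0,0]]]' >/dev/null && m && \
python3 -m creep '[[[0.001,0.0028,0,0],[0.002,0.0057,0,0]]]' >/dev/null && m && \
python3 -m creep '[[[0.001,0.0028,0,0],[0.002,0.0057,0,0]]]' >/dev/null && m && \
python3 -m creep '[[[0.001,0.0028,0,0],[0.002,0.0057,0,0]]]' >/dev/null && m && \
python3 -m creep '[[[0.001,0.0028,0,0],[0.002,0.0057,0,0]]]' >/dev/null && m && \
python3 -m creep '[[[0.001,0.0028,0,0],[0.002,0.0057,0,0]]]' >/dev/null && m && \
python3 -m creep '[[[0.001,0.0028,0,0],[0.002,0.0057,0,0]]]' >/dev/null && m && \
python3 -m creep '[[[0.001,0.0028,0,0],[0.002,0.0057,0,0]]]' >/dev/null && m && \
python3 -m creep '[[[0.001,0.0028,0,0],[0.002,0.0057,0,0]]]' >/dev/null && m && \
python3 -m creep '[[[0.001,0.0028,0,0],[0.002,0.0057,0,0]]]' >/dev/null && m && \
python3 -m creep '[[[0.001,0.0028,0,0],[0.002,0.0057,0,0]]]' >/dev/null && m && \
python3 -m creep '[[[0.001,0.0028,0,0],[0.002,0.0057,0,0]]]' >/dev/null && m && \
python3 -m creep '[[[0.001,0.0028,0,0],[0.002,0.0057,0,0]]]' >/dev/null && m && \
python3 -m creep '[[[0.001,0.0028,0,0],[0.002,0.0057,0,0]]]' >/dev/null && m
```

```text
6.30 F=3.0 Fz=3.8 s=27.3 x=-0.3
6.50 F=3.3 Fz=2.7 s=28.9 x=-0.4
6.70 F=3.1 Fz=2.3 s=30.4 x=-0.4
6.90 F=3.4 Fz=3.2 s=31.9 x=-0.4
7.10 F=4.1 Fz=2.7 s=33.4 x=-0.4
7.30 F=3.2 Fz=3.0 s=34.9 x=-0.4
7.50 F=3.5 Fz=3.6 s=36.4 x=-0.4
7.70 F=2.3 Fz=3.2 s=38.0 x=-0.4
7.90 F=2.6 Fz=3.5 s=39.5 x=-0.4
8.10 F=3.2 Fz=3.6 s=41.0 x=-0.4
8.30 F=3.1 Fz=2.7 s=42.5 x=-0.5
8.50 F=2.3 Fz=3.6 s=44.0 x=-0.4
8.70 F=3.1 Fz=3.5 s=45.5 x=-0.4
8.90 F=2.4 Fz=4.2 s=47.0 x=-0.4
```

```bash
m(){ python3 g.py; }
python3 -m creep '[[[0.001,0.0028,0,0],[0.002,0.0057,0,0]]]' >/dev/null && m && \
python3 -m creep '[[[0.001,0.0028,0,0],[0.002,0.0057,0,0]]]' >/dev/null && m && \
python3 -m creep '[[[0.001,0.0028,0,0],[0.002,0.0057,0,0]]]' >/dev/null && m && \
python3 -m creep '[[[0.001,0.0028,0,0],[0.002,0.0057,0,0]]]' >/dev/null && m && \
python3 -m creep '[[[0.001,0.0028,0,0],[0.002,0.0057,0,0]]]' >/dev/null && m && \
python3 -m creep '[[[0.001,0.0028,0,0],[0.002,0.0057,0,0]]]' >/dev/null && m && \
python3 -m creep '[[[0.001,0.0028,0,0],[0.002,0.0057,0,0]]]' >/dev/null && m && \
python3 -m creep '[[[0.001,0.0028,0,0],[0.002,0.0057,0,0]]]' >/dev/null && m && \
python3 -m creep '[[[0.001,0.0028,0,0],[0.002,0.0057,0,0]]]' >/dev/null && m && \
python3 -m creep '[[[0.001,0.0028,0,0],[0.002,0.0057,0,0]]]' >/dev/null && m && \
python3 -m creep '[[[0.001,0.0028,0,0],[0.002,0.0057,0,0]]]' >/dev/null && m && \
python3 -m creep '[[[0.001,0.0028,0,0],[0.002,0.0057,0,0]]]' >/dev/null && m && \
python3 -m creep '[[[0.001,0.0028,0,0],[0.002,0.0057,0,0]]]' >/dev/null && m && \
python3 -m creep '[[[0.001,0.0028,0,0],[0.002,0.0057,0,0]]]' >/dev/null && m && \
python3 -m creep '[[[0.001,0.0028,0,0],[0.002,0.0057,0,0]]]' >/dev/null && m && \
python3 -m creep '[[[0.001,0.0028,0,0],[0.002,0.0057,0,0]]]' >/dev/null && m && \
python3 -m creep '[[[0.001,0.0028,0,0],[0.002,0.0057,0,0]]]' >/dev/null && m && \
python3 -m creep '[[[0.001,0.0028,0,0],[0.002,0.0057,0,0]]]' >/dev/null && m && \
python3 -m creep '[[[0.001,0.0028,0,0],[0.002,0.0057,0,0]]]' >/dev/null && m && \
python3 -m creep '[[[0.001,0.0028,0,0],[0.002,0.0057,0,0]]]' >/dev/null && m && \
python3 -m creep '[[[0.001,0.0028,0,0],[0.002,0.0057,0,0]]]' >/dev/null && m && \
python3 -m creep '[[[0.001,0.0028,0,0],[0.002,0.0057,0,0]]]' >/dev/null && m && \
python3 -m creep '[[[0.001,0.0028,0,0],[0.002,0.0057,0,0]]]' >/dev/null && m && \
python3 -m creep '[[[0.001,0.0028,0,0],[0.002,0.0057,0,0]]]' >/dev/null && m
```

```text
9.10 F=3.1 Fz=3.2 s=48.5 x=-0.4
9.30 F=3.2 Fz=4.4 s=50.1 x=-0.4
9.50 F=2.9 Fz=2.4 s=51.5 x=-0.4
9.70 F=3.0 Fz=4.3 s=53.1 x=-0.5
9.90 F=2.6 Fz=3.7 s=54.6 x=-0.5
10.10 F=3.5 Fz=4.2 s=56.1 x=-0.5
10.30 F=3.5 Fz=4.8 s=57.6 x=-0.5
10.50 F=3.2 Fz=4.6 s=59.1 x=-0.5
10.70 F=4.2 Fz=4.4 s=60.6 x=-0.5
10.90 F=3.0 Fz=3.9 s=62.1 x=-0.5
11.10 F=3.7 Fz=3.6 s=63.6 x=-0.5
11.30 F=2.7 Fz=3.8 s=65.1 x=-0.5
11.50 F=2.6 Fz=4.1 s=66.7 x=-0.5
11.70 F=2.4 Fz=3.3 s=68.2 x=-0.5
11.90 F=3.2 Fz=3.9 s=69.7 x=-0.5
12.10 F=2.7 Fz=4.0 s=71.2 x=-0.5
12.30 F=2.9 Fz=3.6 s=72.7 x=-0.5
12.50 F=2.4 Fz=3.0 s=74.2 x=-0.5
12.70 F=3.1 Fz=4.0 s=75.7 x=-0.5
12.90 F=2.8 Fz=3.8 s=77.2 x=-0.6
13.10 F=1.8 Fz=4.3 s=78.8 x=-0.6
13.30 F=2.6 Fz=4.0 s=80.3 x=-0.5
13.50 F=2.6 Fz=4.1 s=81.8 x=-0.6
13.70 F=3.2 Fz=4.9 s=83.3 x=-0.6
```

```bash
m(){ python3 g.py; }
python3 -m creep '[[[0.001,0.0028,0,0],[0.002,0.0057,0,0]]]' >/dev/null && m && \
python3 -m creep '[[[0.001,0.0028,0,0],[0.002,0.0057,0,0]]]' >/dev/null && m && \
python3 -m creep '[[[0.001,0.0028,0,0],[0.002,0.0057,0,0]]]' >/dev/null && m && \
python3 -m creep '[[[0.001,0.0028,0,0],[0.002,0.0057,0,0]]]' >/dev/null && m && \
python3 -m creep '[[[0.001,0.0028,0,0],[0.002,0.0057,0,0]]]' >/dev/null && m && \
python3 -m creep '[[[0.001,0.0028,0,0],[0.002,0.0057,0,0]]]' >/dev/null && m && \
python3 -m creep '[[[0.001,0.0028,0,0],[0.002,0.0057,0,0]]]' >/dev/null && m && \
python3 -m creep '[[[0.001,0.0028,0,0],[0.002,0.0057,0,0]]]' >/dev/null && m && \
python3 -m creep '[[[0.001,0.0028,0,0],[0.002,0.0057,0,0]]]' >/dev/null && m && \
python3 -m creep '[[[0.001,0.0028,0,0],[0.002,0.0057,0,0]]]' >/dev/null && m && \
python3 -m creep '[[[0.001,0.0028,0,0],[0.002,0.0057,0,0]]]' >/dev/null && m && \
python3 -m creep '[[[0.001,0.0028,0,0],[0.002,0.0057,0,0]]]' >/dev/null && m && \
python3 -m creep '[[[0.001,0.0028,0,0],[0.002,0.0057,0,0]]]' >/dev/null && m && \
python3 -m creep '[[[0.001,0.0028,0,0],[0.002,0.0057,0,0]]]' >/dev/null && m && \
python3 -m creep '[[[0.001,0.0028,0,0],[0.002,0.0057,0,0]]]' >/dev/null && m && \
python3 -m creep '[[[0.001,0.0028,0,0],[0.002,0.0057,0,0]]]' >/dev/null && m && \
python3 -m creep '[[[0.001,0.0028,0,0],[0.002,0.0057,0,0]]]' >/dev/null && m && \
python3 -m creep '[[[0.001,0.0028,0,0],[0.002,0.0057,0,0]]]' >/dev/null && m && \
python3 -m creep '[[[0.001,0.0028,0,0],[0.002,0.0057,0,0]]]' >/dev/null && m && \
python3 -m creep '[[[0.001,0.0028,0,0],[0.002,0.0057,0,0]]]' >/dev/null && m && \
python3 -m creep '[[[0.001,0.0028,0,0],[0.002,0.0057,0,0]]]' >/dev/null && m && \
python3 -m creep '[[[0.001,0.0028,0,0],[0.002,0.0057,0,0]]]' >/dev/null && m && \
python3 -m creep '[[[0.001,0.0028,0,0],[0.002,0.0057,0,0]]]' >/dev/null && m && \
python3 -m creep '[[[0.001,0.0028,0,0],[0.002,0.0057,0,0]]]' >/dev/null && m
```

```text
13.90 F=3.4 Fz=4.2 s=84.8 x=-0.6
14.10 F=3.3 Fz=3.7 s=86.3 x=-0.6
14.30 F=3.4 Fz=2.6 s=87.8 x=-0.6
14.50 F=2.8 Fz=3.7 s=89.3 x=-0.6
14.70 F=2.7 Fz=3.7 s=90.8 x=-0.6
14.90 F=15.3 Fz=8.3 s=91.4 x=-0.7
```

```bash
m(){ python3 g.py; python3 -c "
from h import *
import sys
s=env.get_state();print(s['position'][2].round(4),s['width'].round(4));sys.exit(int(s['ft_force'][2]>22))"; }
python3 -m creep '[[[-0.0005,-0.0015,0,0],[-0.0005,-0.0015,0,0]]]' - 50 >/dev/null && m && \
python3 -m creep '[[[0,0,-0.003,0],[0,0,-0.006,0]]]' >/dev/null && m && \
python3 -m creep '[[[0,0,-0.003,0],[0,0,-0.006,0]]]' >/dev/null && m && \
python3 -m creep '[[[0,0,-0.003,0],[0,0,-0.006,0]]]' >/dev/null && m && \
python3 -m creep '[[[0,0,-0.003,0],[0,0,-0.006,0]]]' >/dev/null && m && \
python3 -m creep '[[[0,0,-0.003,0],[0,0,-0.006,0]]]' >/dev/null && m && \
python3 -m creep '[[[0,0,-0.003,0],[0,0,-0.006,0]]]' >/dev/null && m && \
python3 -m creep '[[[0,0,-0.003,0],[0,0,-0.006,0]]]' >/dev/null && m && \
python3 -m creep '[[[0,0,-0.002,0],[0,0,-0.004,0]]]' >/dev/null && m && \
python3 -m creep '[[[0,0,-0.002,0],[0,0,-0.004,0]]]' >/dev/null && m
```

```text
15.10 F=8.5 Fz=5.0 s=91.3 x=-0.7Traceback (most recent call last):
  File "<string>", line 4, in <module>
    s=env.get_state();print(s['position'][2].round(4),s['width'].round(4));sys.exit(int(s['ft_force'][2]>22))
                                                      ^^^^^^^^^^^^^^^^
AttributeError: 'float' object has no attribute 'round'
```

```bash
m(){ python3 g.py; python3 -c "
from h import *
import sys
s=env.get_state();print(round(float(s['position'][2]),4),s['width']);sys.exit(int(s['ft_force'][2]>22))"; }
python3 -m creep '[[[0,0,-0.003,0],[0,0,-0.006,0]]]' >/dev/null && m && \
python3 -m creep '[[[0,0,-0.003,0],[0,0,-0.006,0]]]' >/dev/null && m && \
python3 -m creep '[[[0,0,-0.003,0],[0,0,-0.006,0]]]' >/dev/null && m && \
python3 -m creep '[[[0,0,-0.003,0],[0,0,-0.006,0]]]' >/dev/null && m && \
python3 -m creep '[[[0,0,-0.003,0],[0,0,-0.006,0]]]' >/dev/null && m && \
python3 -m creep '[[[0,0,-0.003,0],[0,0,-0.006,0]]]' >/dev/null && m && \
python3 -m creep '[[[0,0,-0.003,0],[0,0,-0.006,0]]]' >/dev/null && m && \
python3 -m creep '[[[0,0,-0.002,0],[0,0,-0.004,0]]]' >/dev/null && m && \
python3 -m creep '[[[0,0,-0.002,0],[0,0,-0.004,0]]]' >/dev/null && m
```

```text
15.30 F=9.8 Fz=10.4 s=91.3 x=-0.6
0.0725 0.021148846987127917
15.50 F=10.0 Fz=9.5 s=91.3 x=-0.5
0.0711 0.02152790979038601
15.70 F=9.7 Fz=11.6 s=91.3 x=-0.6
0.0696 0.021211774193452118
15.90 F=9.5 Fz=10.7 s=91.2 x=-0.6
0.0681 0.021103207219166475
16.10 F=10.2 Fz=11.2 s=91.2 x=-0.5
0.0666 0.020918401213867732
16.30 F=10.0 Fz=11.6 s=91.2 x=-0.6
0.0651 0.021065918909855586
16.50 F=10.5 Fz=11.1 s=91.2 x=-0.5
0.0636 0.021187949899950934
16.70 F=10.8 Fz=11.2 s=91.2 x=-0.5
0.0626 0.02113953916181467
16.90 F=13.7 Fz=25.3 s=91.2 x=-0.4
0.0621 0.02120744846475402
```

```bash
python3 -m creep '[[[0,-0.001,0.002,0],[0,-0.001,0.002,0]]]' - 20 && python3 -m creep '[[[0,0,0,0],[0,0,0,0],[0,0,0,0],[0,0,0,0],[0,0,0.1,0],[0,0,0.25,0],[0,0,0.4,0],[0,0,0.55,0],[0,0,0.6,0],[0,0,0.6,0]]]' 1; python3 - <<'E'
from h import *
for n in ("wrist","side","scene"): grab(n,n+"2")
a=cv2.imread('pics/scene2.png')[215:335,280:400];b=cv2.imread('pics/side2.png')[180:300,260:380]
z=lambda i:cv2.resize(i,(400,400))
cv2.imwrite('pics/c3.png',np.hstack([z(a),z(b)]))
E
```

```text
time: 17.1
position: [0.494, 0.1021, 0.0622]
eef_rot: [-0.526, -3.097, 0.001]
ft_force: [-0.2, -8.8, 12.6]
width: 0.0217
grip_force: 53.3
time: 18.1
position: [0.4947, 0.1027, 0.2131]
eef_rot: [0.526, 3.095, 0.001]
ft_force: [0.1, 0.2, -0.6]
width: 0.0855
grip_force: 0.0
wrist2 [0.42626007 0.12626119 0.35597447] [2.363609311914641, 1.6748813969326242, 0.24576264259835404] 0.021005626911650185
side2 [ 0.09495853 -1.07070254  1.12330042] [-2.278361222624107, 0.46309934887076737, -0.18786674637975728] -0.14369994845973322
scene2 [1.00064928 0.76670133 0.94557924] [-0.6932925843513813, -2.6078889668191265, 1.1319753001565838] 0.013610794813723364
```

View pics/c3.png

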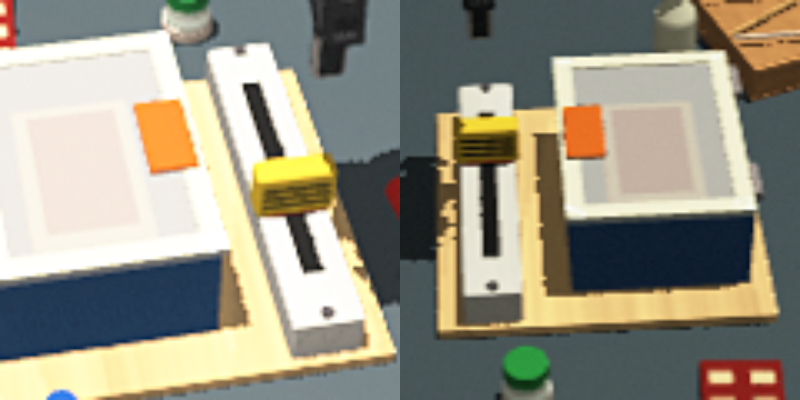

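View pics/wrist2.png

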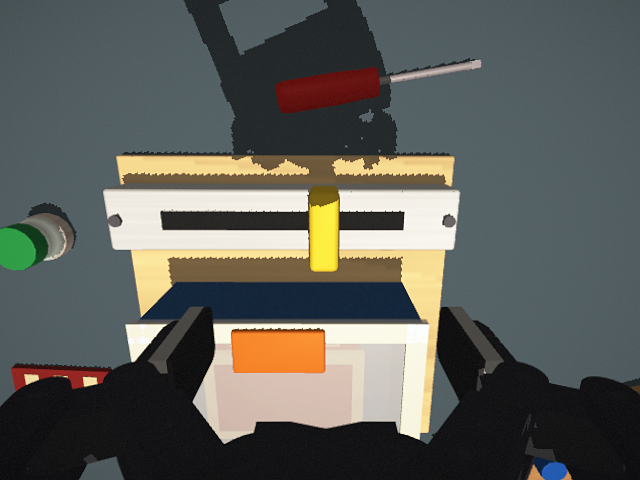

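The grip is at its stop with no red neck visible, and the lid is flat. I'll tap the grip with shut fingers to check its height.

```bash
m(){ python3 -c "
from h import *
import sys
s=env.get_state();print(s['time'],round(float(s['position'][2]),4),s['ft_force'].round(1));sys.exit(int(s['ft_force'][2]>4.5))"; }
python3 -m creep '[[[0,0,0,0],[0,0,0,0],[0,0,0,0],[0,0,-0.1,0],[0,0,-0.25,0],[0,0,-0.35,0],[0,0,-0.41,0],[0,0,-0.42,0],[0,0,-0.42,0],[0,0,-0.42,0]]]' 0 20 >/dev/null && m && \
python3 -m creep '[[[0,0,-0.008,0],[0,0,-0.016,0]]]' >/dev/null && m && \
python3 -m creep '[[[0,0,-0.008,0],[0,0,-0.016,0]]]' >/dev/null && m && \
python3 -m creep '[[[0,0,-0.004,0],[0,0,-0.008,0]]]' >/dev/null && m && \
python3 -m creep '[[[0,0,-0.002,0],[0,0,-0.004,0]]]' >/dev/null && m && \
python3 -m creep '[[[0,0,-0.002,0],[0,0,-0.004,0]]]' >/dev/null && m && \
python3 -m creep '[[[0,0,-0.002,0],[0,0,-0.004,0]]]' >/dev/null && m && \
python3 -m creep '[[[0,0,-0.002,0],[0,0,-0.004,0]]]' >/dev/null && m
```

```text
19.25 0.1076 [-0.2 -0.2  0.8]
19.45 0.1033 [-1.   0.2  0.7]
19.65 0.0987 [ 0.3 -0.  -1.2]
19.85 0.0967 [0.4 0.3 0.4]
20.05 0.0958 [ 0.2 -0.4 -0.2]
20.25 0.0948 [ 0.9  0.8 -0.3]
20.45 0.0938 [-0.3 -0.1  0.2]
20.65 0.0928 [ 0.1 -0.3 -0.2]
```

```bash
python3 -m creep '[[[0,0,0.1,0],[0,0,0.25,0],[0,0,0.4,0],[0,0,0.5,0],[0,0,0.5,0],[0,0,0.5,0],[0,0,0.5,0]]]' && python3 -c "
from bench import env
print(env.hand_in())"
```

```text
time: 21.35
position: [0.4935, 0.1024, 0.2166]
eef_rot: [-0.526, -3.095, 0.001]
ft_force: [-0.8, -0.3, -0.9]
width: -0.0
grip_force: 0.0
the job is handed in; nothing more can be done
None
```

I pressed the lid down until it seated, slid the grip to its end stop (felt about 91 mm on) and pushed it down at least 11 of its 12 mm to lock. I then let go, backed the arm clear and handed in at 21 s; hand-in returned no verdict.

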